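# Snap the proud bearing cap home with the hand pusher

### The job

Of the three bearing blocks on the bench, one still has its cap standing proud. Take the flat-footed hand pusher out of its tray and, holding it upright over the middle of that cap, press straight down until the cap has snapped fully home, flush with its block; keep the gripper itself off the block and cap. Then stand the pusher upright in its tray again and let go.

Things in the scene. Friction and masses are not known exactly. Their poses are not given: they have to be found in the camera images.
- pusher: Hand pusher of bare aluminium, loose, about 250 g, standing upright on the floor of the tray: round flat foot 44 mm across and 14 mm high, thin neck 18 mm across up to 40 mm, then a round grip barrel 28 mm across with black rubber bands from 40 mm to 100 mm (its top). Origin: centre of the foot's underside; z points up its axis. A pointed mandrel of similar size standing near by is not it.
- block: The bearing block with the proud cap: aluminium block 90 x 90 mm, 40 mm high, fixed to the bench, its four corner screw heads 3 mm higher. A grey plastic cap, a flat disc 56 mm across, sits in the round recess in the middle of its top. Origin: centre of the block's underside, on the bench and on the axis of the cap; z up. Two like blocks near by have their caps already flush.
- cap (a joint): How far the cap has been pressed down, in m: 0 to 0.003 at the start, 0.014 when fully home. The cap's top stands 14 mm above the block's top face at 0 and flush with it at 0.014, so its height above the block's underside is 54 mm less this value. It slides straight down only and does not tip. Its snap clips grip with about 9 N all the way: it moves only while pressed harder than that, stays wherever it is left, and stops firmly when home.
- tray: Open square tray of black plastic that holds the pusher, 100 x 100 mm outside, 14 mm high, fixed to the bench; walls and floor 4 mm thick. Origin: centre of its underside; z up, x and y along its sides. At the start the pusher stands within 15 mm of its middle.
Things that resemble listed ones, but are neither listed nor needed, are in the scene too. Leave any pink or yellow look-alike of the block alone. Leave any blue look-alike of the pusher alone.

How it is judged:
By the outcome, as a careful person would: the job done as asked, in the order asked, and still so for the second after the job is handed in, with the robot touching nothing.
It also fails if it takes over 54 s, if anything falls off the work surface, if the arm or the gripper's body presses on something with over 40 N, if the wrist force passes 120 N, or if a joint passes its speed limit or range.

### The arm

A 6-joint arm with a two-finger parallel gripper is mounted at the origin on the work surface. World frame = base frame: x ahead of the robot, y to its left, z up, the work surface at z = 0. Lengths are in mm, angles in rad, forces in N, time in s.
With the tool pointing down it reaches from about 375 to 975 mm from the base axis. Payload 3.8 kg.
Tool frame: the origin (TCP) lies on the centre line of the jaws, within the pads' length; the fingertips stand 11 mm ahead of it and the grasp point (between the pads) lies 8 mm behind it; z points along the fingers, y is the direction in which the jaws open and shut (so a half turn about z gives the same grasp; the last joint's range is limited). The gripper opens to 88 mm and grips with 3 to 60 N. Pads are 18 mm wide; open, the fingers measure 123 mm over their backs; the gripper's body (75 mm by 187 mm) begins 45 mm behind the grasp point.
Start: joints at [1.074, 0.264, 1.604, -0, 1.274, -0.037], TCP at [299.541, 604.891, 249.706] pointing down, gripper open.
Joint ranges: [-2.63, 2.63], [-0.94, 2.18], [0.31, 2.57], [-1.31, 4.45], [0, 2.66], [-2.55, 2.55]. Speed limits (rad/s): [2.57, 2.57, 3.14, 3.14, 3.14, 3.14].

### API

Orientations are given as a unit quaternion [x, y, z, w].
In Python, from workcell import bot, eyes gives the robot as it stands.
- The arm moves only by the tool send_rows, never from a script. Its argument "steps" is text: rows parted by semicolons, each of 6 numbers parted by spaces: the shift along the tool's x, y, z in cm, then the turn, a rotation vector about the tool's x, y, z in degrees. In form: tx ty tz ax ay az; .... A call has 1 to 12 rows; each row is the pose to reach, as a shift and turn from the pose commanded when the call began, along the tool's axes at that moment; what a row does not reach only later rows make up. A row lasts 1/10 s, in which the tool goes at most 50 mm and 8.59 degrees, less where a joint would pass 70% of its speed; a pose out of reach is approached as far as the arm can. A call with a gripper value outside its range is refused whole. "gripper" is the gripper command: -1 is fully open, 1 is shut, values between are in proportion, set as the call begins (left out, the last holds). The fingers move at their own pace and stop on an object; the grip force is fixed at half the most. Time passes only in rows, so rows that repeat a pose let the fingers close. It gives the time, the measured TCP pose, the force and the opening at its end, in the units of the state.
- bot.observe(): the state, without advancing time (a new reading comes with each control period).
- eyes.snapshot(name): name is "side" or "top"; returns a dict with "img" (400x640x3 uint8, blue, green, red), "K" (3x3 intrinsics, pixels), "R" (3x3) and "t" (3): a world point X has camera coordinates R X + t. Camera axes: x right, y down, z forward; pixel columns grow to the right and rows downward; lengths in mm; the calibration is good to about 2 mm. A picture is of the moment at which its call begins. There is no depth.
- bot.finish_job(): hands the job in, once; it reports no verdict.
The state is a dict: "time_s": time; "joint_pos": joint angles; "qvel": joint speeds; "effort": joint torques, N m; "ee_pos": TCP position; "ee_rot": TCP orientation; "ft_force": force on the tool from outside, world axes, zero at the start; "moment": the same for the moment, N m; "grip_width": finger opening in mm.
Only numpy, scipy, OpenCV 4.12 (cv2) and the standard library are available. Lean on these libraries where they do the work, as an engineer would, in place of code of your own. Each camera call takes 0.05 s, during which the arm holds its last target. There are 200 camera calls.

## Working session

There is one attempt and no reset: what is moved stays moved. The work goes in short steps, Python scripts to look and compute and a tool call to move; the robot and the scene stay as the last step left them, time stands still between calls to the robot, and variables do not carry over. Pictures are saved under pics/ and viewed, about 8 in all and at most 12, crops included, and the job is handed in when it is done.

Besides the shell and the picture viewer there is one more tool, called after "Emit:" as name(argument=value, ...) on one line, values as JSON. send_rows: Moves the arm, as the interface text tells. Its arguments: {"type":"object","properties":{"steps":{"type":"string"},"gripper":{"type":"number"}},"required":["steps"]}

```bash
mkdir -p pics; python3 - <<'E'
from workcell import bot, eyes
import cv2,pickle
s=bot.observe();print(s)
for n in("side","top"):
    d=eyes.snapshot(n);pickle.dump(d,open(f"{n}0.pkl","wb"));cv2.imwrite(f"pics/{n}0.png",d["img"]);print(n,d["K"],d["R"],d["t"])
E
```

```text
{'time_s': 0.0, 'joint_pos': array([ 1.07412073e+00,  2.64759777e-01,  1.60533267e+00, -6.33697361e-06,
        1.27368235e+00, -3.69105421e-02]), 'qvel': array([-4.24567887e-04,  1.64169972e-04, -4.95098042e-04, -3.87640891e-04,
        6.34917152e-04,  8.66639837e-05]), 'effort': array([ 1.69904138e-04, -5.02091074e+01, -3.56884897e+01,  7.27964798e-02,
        2.91696377e-02, -1.85302747e-04]), 'ee_pos': array([299.21630259, 604.31722934, 248.40581786]), 'ee_rot': array([ 2.27862099e-01,  9.73692802e-01, -1.05326780e-03, -2.84727441e-04]), 'ft_force': array([ 0.2479925 ,  0.20817353, -0.01977234]), 'moment': array([ 0.02630609, -0.00735071,  0.02316206]), 'grip_width': 88.19990082553865}
side [[486.58705883   0.         321.51115472]
 [  0.         486.58705883 201.97073445]
 [  0.           0.           1.        ]] [[ 0.96714006 -0.25380082  0.01500856]
 [-0.17447286 -0.70547236 -0.68692647]
 [ 0.18493062  0.66173552 -0.72657193]] [-503.1995042    63.11382639  991.24199755]
top [[486.14025039   0.         316.95736829]
 [  0.         486.14025039 190.33775686]
 [  0.           0.           1.        ]] [[ 0.01745456 -0.99983387  0.00525165]
 [-0.99810251 -0.01773405 -0.05896504]
 [ 0.05904838 -0.00421248 -0.99824623]] [-100.94869171  472.28217156 1220.81322996]
```

View pics/side0.png

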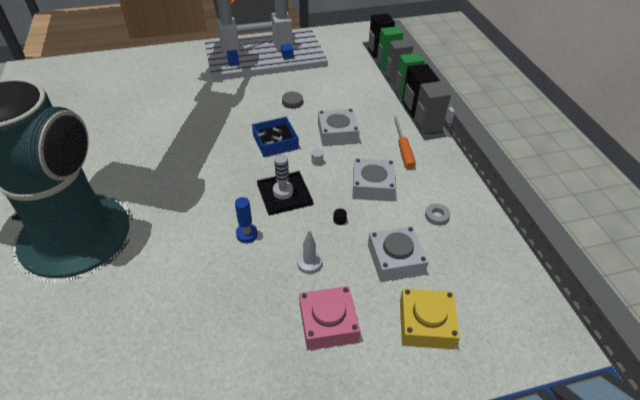

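View pics/top0.png

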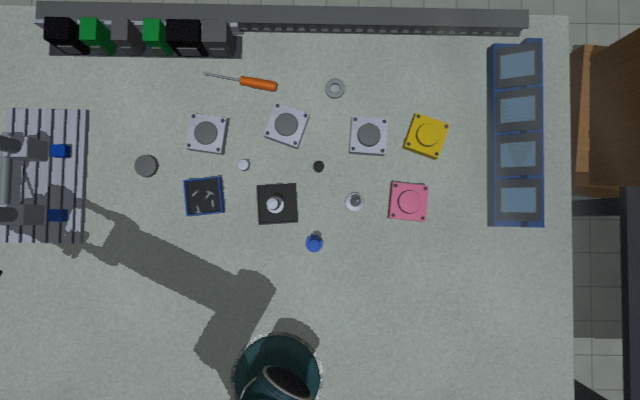

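The side view shows the pusher in the black tray at (283,190). The gray block at (398,250) looks proud, while those at (338,121) and (375,174) look flush. In the top view the proud block is at (369,135) and the tray at (277,203). Next I'll measure these.

```bash
cat > h.py <<'E'
import numpy as np,cv2
def ray(d,uv,z):
    R,t=d["R"],d["t"];c=-R.T@t;v=R.T@np.linalg.inv(d["K"])@np.array([uv[0],uv[1],1.]);return c+v*(z-c[2])/v[2]
def tri(a,ua,b,ub):
    A=[]
    for d,u in((a,ua),(b,ub)):
        P=d["K"]@np.c_[d["R"],d["t"]];A+=[u[0]*P[2]-P[0],u[1]*P[2]-P[1]]
    A=np.array(A);return np.linalg.lstsq(A[:,:3],-A[:,3],rcond=None)[0]
def proj(d,X):
    p=d["K"]@(d["R"]@np.array(X)+d["t"]);return p[:2]/p[2]
def blobs(img,lo,hi,box,amin=60):
    x0,y0,x1,y1=box;h=cv2.cvtColor(img[y0:y1,x0:x1],cv2.COLOR_BGR2HSV)
    m=cv2.inRange(h,lo,hi);cs,_=cv2.findContours(m,cv2.RETR_EXTERNAL,cv2.CHAIN_APPROX_NONE)
    return [c+np.array([x0,y0]) for c in cs if cv2.contourArea(c)>amin]
E
python3 - <<'E'
import pickle
from h import *
S=pickle.load(open("side0.pkl","rb"));T=pickle.load(open("top0.pkl","rb"))
def rep(n,d,cs,z):
    for c in cs:
        r=cv2.minAreaRect(c);e=cv2.fitEllipse(c);print(n,"rect",np.round(r[0],1),np.round(r[1],1),round(r[2],1),"ell",np.round(e[0],1),np.round(e[1],1),"xyz",ray(d,r[0],z).round(1),ray(d,e[0],z).round(1),"corners",[ray(d,q,z)[:2].round(0).tolist() for q in cv2.boxPoints(r)])
rep("tray top",T,blobs(T["img"],(0,0,0),(180,255,60),(245,172,310,235)),14)
rep("tray side",S,blobs(S["img"],(0,0,0),(180,255,60),(250,165,320,215)),14)
for nm,b in(("B1",(180,105,235,160)),("B2",(258,95,316,152)),("B3",(343,110,394,160))):
    rep(nm+" cap",T,blobs(T["img"],(0,0,70),(180,60,140),b,250),40 if nm!="B3" else 53)
    rep(nm+" blk",T,blobs(T["img"],(100,10,150),(140,60,255),b,300),40)
rep("B3 cap side",S,blobs(S["img"],(0,0,70),(180,60,140),(380,228,418,262),200),53)
def up(d,b,k):x0,y0,x1,y1=b;return cv2.resize(d["img"][y0:y1,x0:x1],None,fx=k,fy=k,interpolation=cv2.INTER_CUBIC)
a=up(S,(250,140,330,220),5);b=up(S,(362,220,432,290),5);c=up(T,(247,173,307,233),5);e=up(T,(340,105,400,165),5)
o=np.zeros((700,800,3),np.uint8);o[:400,:400]=a;o[:350,400:750]=b;o[400:700,:300]=c;o[400:700,400:700]=e
cv2.imwrite("pics/crop.png",cv2.resize(o,(685,600)))
E
```

```text
tray top rect [276.9 203.3] [38.3 38.6] 86.5 ell [276.9 203.2] [43.9 44.7] xyz [439.3   8.4  14. ] [439.5   8.5  14. ] corners [[484.0, 61.0], [492.0, -36.0], [395.0, -44.0], [387.0, 53.0]]
tray side rect [284.6 192. ] [41.5 45.9] 69.8 ell [284.2 193. ] [39.  54.7] xyz [436.5  -1.2  14. ] [435.1  -4.   14. ] corners [[382.0, 49.0], [487.0, 78.0], [489.0, -50.0], [392.0, -72.0]]
B1 cap rect [205.5 132.5] [22.6 22.6] 45.0 ell [205.5 132.5] [22.7 23.3] xyz [612.4 188.8  40. ] [612.4 188.9  40. ] corners [[612.0, 229.0], [653.0, 190.0], [613.0, 149.0], [572.0, 188.0]]
B1 blk rect [205.  132.3] [35.7 35.7] 9.5 ell [204.7 132.1] [38.7 39.7] xyz [613. 190.  40.] [613.4 190.9  40. ] corners [[575.0, 240.0], [664.0, 228.0], [651.0, 140.0], [562.0, 152.0]]
B2 cap rect [285.5 124. ] [22. 23.] 90.0 ell [285.8 124. ] [22.6 23.1] xyz [637.6 -10.8  40. ] [637.6 -11.6  40. ] corners [[665.0, 19.0], [666.0, -39.0], [610.0, -40.0], [609.0, 17.0]]
B2 blk rect [285.6 123.7] [35.9 35.7] 19.7 ell [285.1 124. ] [40.  41.1] xyz [638.4 -10.9  40. ] [637.7  -9.9  40. ] corners [[610.0, 46.0], [696.0, 18.0], [667.0, -68.0], [581.0, -39.0]]
B3 cap rect [368.3 134.8] [22.6 23.3] 45.0 ell [368.4 134.6] [23.1 23.2] xyz [ 612.  -217.2   53. ] [ 612.2 -217.5   53. ] corners [[611.0, -177.0], [653.0, -217.0], [613.0, -257.0], [571.0, -217.0]]
B3 blk rect [369.  134.4] [36.1 35.6] 4.1 ell [368.8 135.4] [39.4 40.3] xyz [ 615.1 -220.5   40. ] [ 612.5 -219.9   40. ] corners [[573.0, -173.0], [663.0, -178.0], [658.0, -268.0], [568.0, -263.0]]
B3 cap side rect [398.  245.5] [27. 30.] 90.0 ell [398.2 245.7] [27.  30.9] xyz [ 608.1 -228.4   53. ] [ 608.2 -228.9   53. ] corners [[592.0, -190.0], [648.0, -204.0], [624.0, -265.0], [570.0, -251.0]]
```

View pics/crop.png

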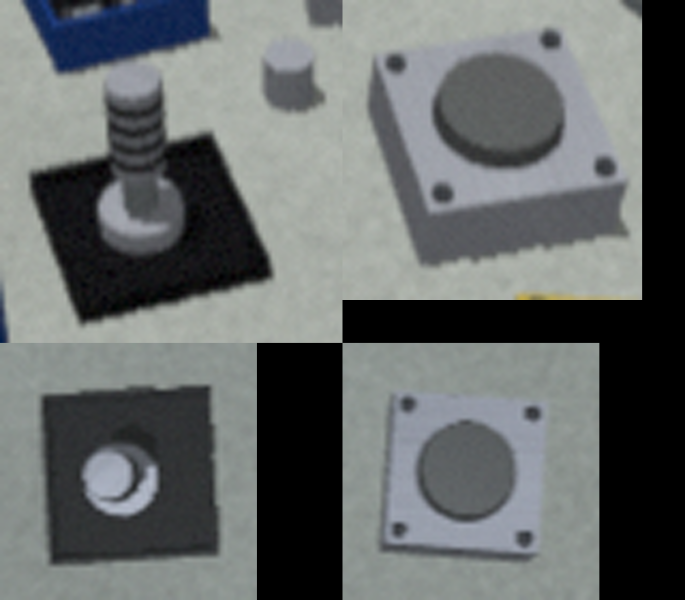

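Crop: the block at right has the visibly standing cap. The pusher stands upright in the tray, with its grip top at about (272,203) in the top view and (281,158) in the side view. Now to refine the pusher position.

```bash
python3 - <<'E'
import pickle
from h import *
S=pickle.load(open("side0.pkl","rb"));T=pickle.load(open("top0.pkl","rb"))
tt=(272.2,203.3);ts=(281.3,158.2)
print("top tri",tri(T,tt,S,ts).round(1),"T@104",ray(T,tt,104).round(1),"S@104",ray(S,ts,104).round(1))
for c in blobs(T["img"],(0,0,140),(180,80,255),(262,190,292,217),30):
    e=cv2.minEnclosingCircle(c);print("bright",e,ray(T,e[0],18).round(1))
print("foot T@18",ray(T,(275.3,204.7),18).round(1),"S@18",ray(S,(282.8,190),18).round(1))
print("cap tri",tri(T,(368.4,134.6),S,(398.8,244.8)).round(1),"S@53",ray(S,(398.8,244.8),53).round(1))
print("cams",(-T["R"].T@T["t"]).round(0),(-S["R"].T@S["t"]).round(0))
# B3 block screws: dark dots T & S from crop
for n,d,x0,y0,k,ps in(("T",T,340,105,4.28,[(407,404),(533,413),(525,539),(399,530)]),("S",S,362,220,4.28,[(395,63),(551,39),(605,166),(443,193)])):
    q=np.mean([ray(d,((p[0]-342.5)/k+x0,(p[1]-(342.5 if n=="T" else 0))/k+y0),43) for p in ps],0);print(n,"screw mean",q.round(1))
from workcell import bot
from scipy.spatial.transform import Rotation as R
print(R.from_quat(bot.observe()["ee_rot"]).as_matrix().round(4))
E
```

```text
top tri [436.2  12.8  99.9] T@104 [436.3  12.4 104. ] S@104 [435.3   8.3 104. ]
bright ((274.6875, 204.5), 8.446854591369629) [436.   13.6  18. ]
foot T@18 [435.5  12.   18. ] S@18 [433.3   1.7  18. ]
cap tri [ 614.7 -218.9   41.3] S@53 [ 610.2 -227.2   53. ]
cams [ 401.  -87. 1247.] [ 314. -739.  771.]
T screw mean [ 612.8 -219.8   43. ]
S screw mean [ 612.  -223.8   43. ]
[[-8.962e-01  4.437e-01 -1.000e-03]
 [ 4.437e-01  8.962e-01 -1.800e-03]
 [ 1.000e-04 -2.000e-03 -1.000e+00]]
```

Emit:
send_rows(steps="-1 -2 0 0 0 0; -3 -6 0 0 0 0; -5 -10 0 0 0 0; -7 -14 0 0 0 0; -9 -18 0 0 0 0; -10.5 -20.5 0.5 0 0 0; -14 -23.5 1 0 0 0; -17.5 -26.5 2 0 0 0; -20.5 -29.5 3 0 0 0; -24 -32.5 4 0 0 0; -27 -35.5 5 0 0 0; -29 -38 6 0 0 0", gripper=-1)

```text
time_s: 1.3
ee_pos: [391.1, 133.5, 189.2]
ee_rot: [0.228, 0.974, -0.0, 0.0]
ft_force: [0.2, -0.1, -0.3]
grip_width: 87.9
```

Emit:
send_rows(steps="-3 -3 1 0 0 0; -6 -6 2 0 0 0; -8.5 -8 3 0 0 0; -9.5 -9 4 0 0 0; -9.5 -9 4 0 0 0; -9.5 -9 4 0 0 0")

```text
time_s: 1.9
ee_pos: [435.3, 13.0, 149.3]
ee_rot: [0.228, 0.974, 0.0, -0.001]
ft_force: [-0.6, -0.5, 0.8]
grip_width: 88.1
```

```bash
cat > q.py <<'E'
from workcell import bot, eyes
import sys
from h import *
from scipy.spatial.transform import Rotation as R
def st():
    s=bot.observe();M=R.from_quat(s["ee_rot"]).as_matrix()
    print("t",s["time_s"],"p",s["ee_pos"].round(2),"F",s["ft_force"].round(1),"w",round(s["grip_width"],1),"\n",M.round(4).tolist());return s["ee_pos"],M
p,M=st()
if len(sys.argv)>3: print("tool shift cm",(M.T@(np.array(sys.argv[1:4],float)-p)/10).round(2))
E
python3 q.py 436 12.5 71
```

```text
t 1.9 p [435.34  12.98 149.32] F [-0.6 -0.5  0.8] w 88.1 
 [[-0.8956, 0.4448, -0.0016], [0.4448, 0.8956, 0.0005], [0.0016, -0.0003, -1.0]]
tool shift cm [-0.09 -0.01  7.83]
```

Emit:
send_rows(steps="0 0 2 0 0 0; 0 0 5 0 0 0; 0 0 7 0 0 0; 0 0 7.8 0 0 0; 0 0 7.8 0 0 0")

```text
time_s: 2.4
ee_pos: [435.0, 13.8, 71.1]
ee_rot: [0.227, 0.974, -0.0, -0.001]
ft_force: [0.1, -0.2, -0.7]
grip_width: 88.2
```

```bash
python3 q.py 436 12.5 71; python3 - <<'E'
from workcell import eyes
import cv2,numpy as np
a=eyes.snapshot("side")["img"][110:240,220:350];b=eyes.snapshot("top")["img"][150:250,220:340]
o=np.zeros((390,800,3),np.uint8);o[:,:390]=cv2.resize(a,(390,390),interpolation=2);o[:333,400:800]=cv2.resize(b,(400,333),interpolation=2)
cv2.imwrite("pics/c1.png",o)
E
```

```text
t 2.4 p [435.    13.79  71.1 ] F [ 0.1 -0.2 -0.7] w 88.2 
 [[-0.8968, 0.4425, -0.0021], [0.4425, 0.8968, 0.0002], [0.002, -0.0007, -1.0]]
tool shift cm [-0.15 -0.07  0.01]
```

View pics/c1.png

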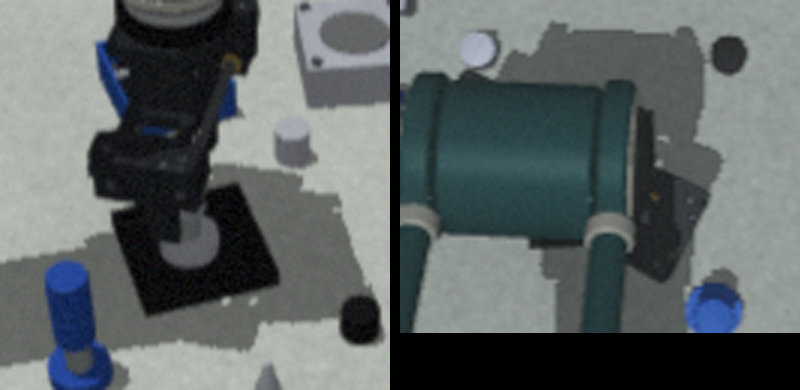

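The gripper straddles the grip barrel and the foot stands in the tray at crop (190,240). Now I'll close it.

Emit:
send_rows(steps="0 0 0 0 0 0; 0 0 0 0 0 0; 0 0 0 0 0 0; 0 0 0 0 0 0; 0 0 0 0 0 0; 0 0 0 0 0 0; 0 0 0 0 0 0; 0 0 0 0 0 0", gripper=1)

```text
time_s: 3.3
ee_pos: [436.0, 12.8, 71.6]
ee_rot: [0.228, 0.974, -0.0, -0.0]
ft_force: [0.2, 0.5, -0.0]
grip_width: 27.1
```

Emit:
send_rows(steps="0 0 -0.5 0 0 0; 0 0 -2 0 0 0; 0 0 -4.5 0 0 0; 0 0 -7 0 0 0; 0 0 -9 0 0 0; 0 0 -10 0 0 0; 0 0 -10 0 0 0; 0 0 -10 0 0 0")

```text
time_s: 4.1
ee_pos: [435.3, 12.9, 170.9]
ee_rot: [0.228, 0.974, -0.0, -0.001]
ft_force: [-0.8, 0.4, -2.6]
grip_width: 27.5
```

```bash
python3 q.py 612.5 -219 171; python3 - <<'E'
from workcell import eyes
import cv2,numpy as np,pickle
d=eyes.snapshot("side");pickle.dump(d,open("side1.pkl","wb"))
cv2.imwrite("pics/c2.png",cv2.resize(d["img"][60:240,220:350],None,fx=3,fy=3,interpolation=2))
E
```

```text
t 4.1 p [435.35  12.86 170.88] F [-0.8  0.4 -2.6] w 27.5 
 [[-0.8962, 0.4437, -0.0012], [0.4437, 0.8962, -0.0], [0.0011, -0.0005, -1.0]]
tool shift cm [-26.16 -12.92  -0.03]
```

View pics/c2.png

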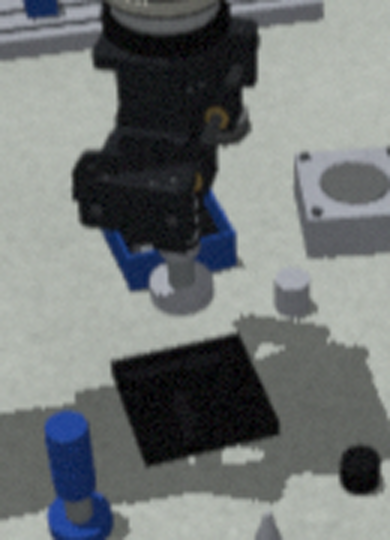

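The pusher is held and lifted, with its foot at crop (181,287), upright and clear of the tray. Next I'll move it over the proud cap.

Emit:
send_rows(steps="-1.5 -0.7 0 0 0 0; -5 -2.5 0 0 0 0; -9 -4.5 0 0 0 0; -13 -6.4 0 0 0 0; -17 -8.4 0 0 0 0; -21 -10.4 0 0 0 0; -24.5 -12.1 0 0 0 0; -26.2 -12.9 1 0 0 0; -26.2 -12.9 2.5 0 0 0; -26.2 -12.9 3 0 0 0; -26.2 -12.9 3 0 0 0; -26.2 -12.9 3 0 0 0")

```text
time_s: 5.35
ee_pos: [612.6, -218.0, 141.1]
ee_rot: [0.227, 0.974, 0.0, -0.001]
ft_force: [0.2, 0.5, -3.2]
grip_width: 27.2
```

```bash
python3 q.py 612.5 -219 121; python3 - <<'E'
from workcell import eyes
import cv2,numpy as np,pickle
from h import *
d=eyes.snapshot("side");pickle.dump(d,open("side2.pkl","wb"))
T=eyes.snapshot("top")
for z in(54,74,88): print(z,proj(d,(612.5,-219,z)).round(1))
S1=pickle.load(open("side1.pkl","rb"));print("foot lifted",ray(S1,(280.3,155.7),111).round(1))
a=d["img"][150:300,340:460];b=T["img"][80:180,320:440]
o=np.zeros((600,800,3),np.uint8);o[:600,:480]=cv2.resize(a,(480,600),interpolation=2);o[:267,480:]=cv2.resize(b,(320,267))
cv2.imwrite("pics/c3.png",o)
E
```

```text
t 5.35 p [ 612.65 -218.04  141.08] F [ 0.2  0.5 -3.2] w 27.2 
 [[-0.8965, 0.443, -0.0015], [0.443, 0.8965, 0.0007], [0.0016, -0.0001, -1.0]]
tool shift cm [-0.03 -0.09  2.01]
54 [398.5 240.9]
74 [399.9 234.2]
88 [400.9 229.3]
foot lifted [433.5   8.5 111. ]
```

View pics/c3.png

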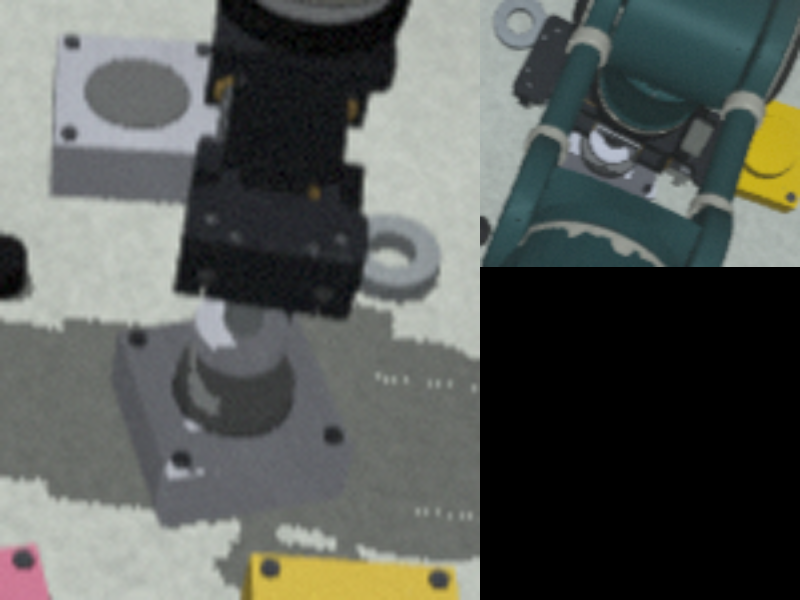

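The foot hovers over the cap: foot spans crop columns 195–288 with its bottom at row 377, and the cap spans 172–296 with its bottom at row 438. I'll check the alignment along the depth direction.

```bash
python3 - <<'E'
import pickle
from h import *
d=pickle.load(open("side2.pkl","rb"))
def ext(c,r,z):
    P=np.array([proj(d,(c[0]+r*np.cos(a),c[1]+r*np.sin(a),z)) for a in np.linspace(0,6.28,361)]);return P[:,0].min().round(1),P[:,0].max().round(1),P[:,1].max().round(1)
print("foot pred",ext((612.6,-218),22,74),"meas 388.8 412 244.3")
print("cap pred(bottom)",ext((612.5,-219),28,40),"meas 383 414 259.5")
E
```

```text
foot pred (np.float64(387.9), np.float64(411.6), np.float64(243.0)) meas 388.8 412 244.3
cap pred(bottom) (np.float64(382.8), np.float64(412.3), np.float64(257.3)) meas 383 414 259.5
```

Emit:
send_rows(steps="-0.12 -0.16 0.5 0 0 0; -0.12 -0.16 1.2 0 0 0; -0.12 -0.16 1.7 0 0 0; -0.12 -0.16 2 0 0 0; -0.12 -0.16 2.2 0 0 0; -0.12 -0.16 2.4 0 0 0; -0.12 -0.16 2.4 0 0 0")

```text
time_s: 6.15
ee_pos: [613.7, -220.9, 118.6]
ee_rot: [0.228, 0.974, 0.0, -0.0]
ft_force: [-2.3, 1.6, 3.8]
grip_width: 27.2
```

Emit:
send_rows(steps="0 0 0.2 0 0 0; 0 0 0.4 0 0 0; 0 0 0.6 0 0 0; 0 0 0.8 0 0 0; 0 0 0.8 0 0 0")

```text
time_s: 6.65
ee_pos: [613.8, -221.0, 110.7]
ee_rot: [0.228, 0.974, 0.0, -0.0]
ft_force: [-4.5, 1.3, 4.8]
grip_width: 27.5
```

```bash
python3 q.py 613 -220 107
```

```text
t 6.65 p [ 613.78 -220.95  110.69] F [-4.5  1.3  4.8] w 27.5 
 [[-0.8961, 0.4438, -0.0002], [0.4438, 0.8961, 0.0001], [0.0002, -0.0, -1.0]]
tool shift cm [0.11 0.05 0.37]
```

Emit:
send_rows(steps="0 0 0.1 0 0 0; 0 0 0.2 0 0 0; 0 0 0.3 0 0 0; 0 0 0.4 0 0 0; 0 0 0.4 0 0 0; 0 0 0.4 0 0 0")

```text
time_s: 7.25
ee_pos: [613.9, -221.0, 107.6]
ee_rot: [0.228, 0.974, -0.0, 0.0]
ft_force: [-4.6, 1.9, 9.2]
grip_width: 27.1
```

```bash
python3 q.py 613 -220 107
```

```text
t 7.25 p [ 613.95 -221.02  107.61] F [-4.6  1.9  9.2] w 27.1 
 [[-0.8961, 0.4438, 0.0001], [0.4438, 0.8961, -0.0001], [-0.0002, -0.0, -1.0]]
tool shift cm [0.13 0.05 0.06]
```

Force is rising near the expected stop, so I'll press on in small steps until it climbs firmly.

Emit:
send_rows(steps="0 0 0.1 0 0 0; 0 0 0.1 0 0 0; 0 0 0.2 0 0 0; 0 0 0.2 0 0 0; 0 0 0.2 0 0 0")

```text
time_s: 7.75
ee_pos: [614.4, -221.2, 107.5]
ee_rot: [0.228, 0.974, -0.0, 0.001]
ft_force: [-7.6, 3.2, 16.3]
grip_width: 27.5
```

Emit:
send_rows(steps="0 0 0.1 0 0 0; 0 0 0.1 0 0 0; 0 0 0.2 0 0 0; 0 0 0.2 0 0 0; 0 0 0.2 0 0 0")

```text
time_s: 8.25
ee_pos: [614.9, -221.5, 107.5]
ee_rot: [0.228, 0.974, -0.0, 0.001]
ft_force: [-10.2, 3.7, 24.9]
grip_width: 27.0
```

```bash
python3 q.py; python3 - <<'E'
from workcell import eyes
import cv2
d=eyes.snapshot("side");cv2.imwrite("pics/c4.png",cv2.resize(d["img"][150:300,340:460],None,fx=4,fy=4,interpolation=2))
E
```

```text
t 8.25 p [ 614.93 -221.47  107.46] F [-10.2   3.7  24.9] w 27.0 
 [[-0.8962, 0.4437, 0.0024], [0.4437, 0.8962, -0.0012], [-0.0026, 0.0, -1.0]]
```

View pics/c4.png

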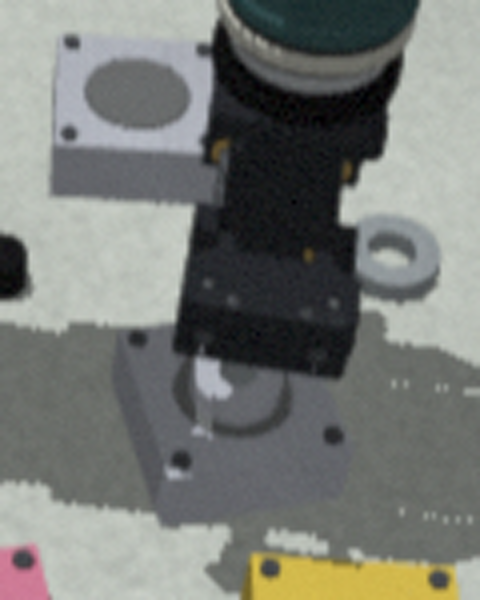

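It's a firm stop: z holds at 107.5 while force rises from 9 to 25 N, and the cap now looks flush under the foot. I'll lift off and check.

Emit:
send_rows(steps="0 0 -0.3 0 0 0; 0 0 -0.6 0 0 0; 0 0 -1.5 0 0 0; 0 0 -3.5 0 0 0; 0 0 -5.5 0 0 0; 0 0 -6.8 0 0 0; 0 0 -6.8 0 0 0")

```text
time_s: 9.0
ee_pos: [615.6, -221.6, 172.2]
ee_rot: [0.228, 0.974, -0.0, 0.002]
ft_force: [0.3, 0.0, -1.9]
grip_width: 27.5
```

```bash
python3 q.py 439.4 8.5 172; python3 - <<'E'
from workcell import eyes
import cv2
d=eyes.snapshot("side");cv2.imwrite("pics/c5.png",cv2.resize(d["img"][150:300,340:460],None,fx=4,fy=4,interpolation=2))
E
```

```text
t 9.0 p [ 615.58 -221.65  172.19] F [ 0.3  0.  -1.9] w 27.5 
 [[-0.8961, 0.4438, 0.0043], [0.4438, 0.8961, -0.0018], [-0.0047, 0.0004, -1.0]]
tool shift cm [26.   12.81 -0.1 ]
```

View pics/c5.png

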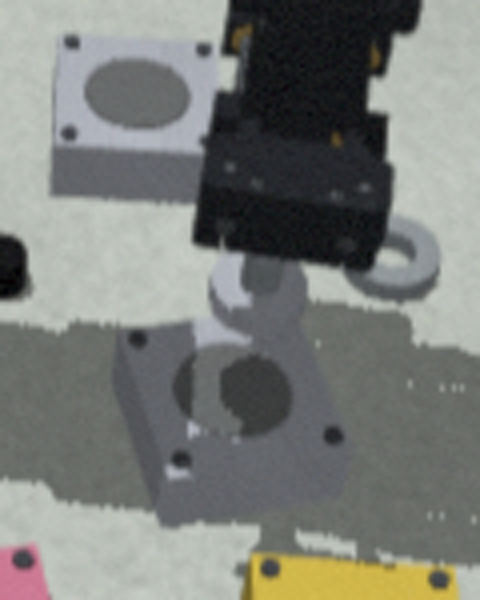

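The cap is flush: crop (235,390) shows no rim. Now I'll return to the tray.

Emit:
send_rows(steps="1.5 0.7 0 0 0 0; 5 2.5 0 0 0 0; 9 4.4 0 0 0 0; 13 6.4 0 0 0 0; 17 8.4 0 0 0 0; 21 10.3 0 0 0 0; 24.5 12 0 0 0 0; 26.3 12.9 0 0 0 0; 26.3 12.9 1.5 0 0 0; 26.3 12.9 4 0 0 0; 26.3 12.9 5 0 0 0; 26.3 12.9 5 0 0 0")

```text
time_s: 10.25
ee_pos: [433.0, 11.4, 117.2]
ee_rot: [0.228, 0.974, -0.001, -0.003]
ft_force: [-0.1, 0.0, -2.6]
grip_width: 27.2
```

```bash
python3 q.py 437.5 11 71; python3 - <<'E'
from workcell import eyes
import cv2
d=eyes.snapshot("side");cv2.imwrite("pics/c6.png",cv2.resize(d["img"][90:240,220:350],None,fx=4,fy=4,interpolation=2))
E
```

```text
t 10.25 p [433.02  11.39 117.16] F [-0.1  0.  -2.6] w 27.2 
 [[-0.8961, 0.4438, -0.0058], [0.4438, 0.8961, 0.0002], [0.0053, -0.0024, -1.0]]
tool shift cm [-0.44  0.17  4.61]
```

View pics/c6.png

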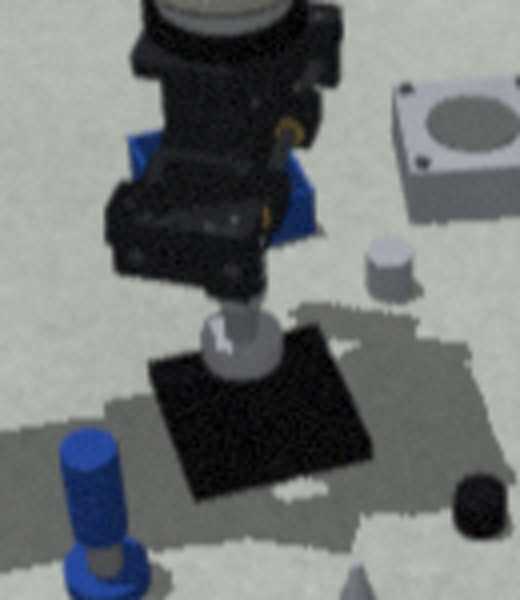

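The pusher is upright, its foot at crop (241,345) above the tray. I'll lower it.

Emit:
send_rows(steps="-0.2 0.1 0.8 0 0 0; -0.4 0.2 2 0 0 0; -0.4 0.2 3.2 0 0 0; -0.4 0.2 4 0 0 0; -0.4 0.2 4.3 0 0 0; -0.4 0.2 4.3 0 0 0; -0.4 0.2 4.3 0 0 0")

```text
time_s: 11.0
ee_pos: [440.1, 11.4, 76.8]
ee_rot: [0.228, 0.974, 0.0, 0.0]
ft_force: [0.5, 0.8, -1.9]
grip_width: 27.2
```

```bash
python3 q.py 437.5 11 71.5
```

```text
t 11.0 p [440.1   11.36  76.83] F [ 0.5  0.8 -1.9] w 27.2 
 [[-0.8961, 0.4438, 0.0002], [0.4438, 0.8961, 0.0], [-0.0002, 0.0001, -1.0]]
tool shift cm [ 0.22 -0.15  0.53]
```

Emit:
send_rows(steps="0 0 0.1 0 0 0; 0 0 0.2 0 0 0; 0 0 0.3 0 0 0; 0 0 0.4 0 0 0; 0 0 0.4 0 0 0; 0 0 0.4 0 0 0")

```text
time_s: 11.6
ee_pos: [439.9, 11.3, 72.7]
ee_rot: [0.228, 0.974, -0.0, -0.0]
ft_force: [0.2, -0.5, -2.6]
grip_width: 27.4
```

Emit:
send_rows(steps="0 0 0.05 0 0 0; 0 0 0.1 0 0 0; 0 0 0.1 0 0 0; 0 0 0.1 0 0 0")

```text
time_s: 12.0
ee_pos: [440.0, 11.4, 71.8]
ee_rot: [0.228, 0.974, 0.0, 0.0]
ft_force: [-0.8, 0.9, -1.0]
grip_width: 27.5
```

Emit:
send_rows(steps="0 0 0.05 0 0 0; 0 0 0.05 0 0 0; 0 0 0.05 0 0 0")

```text
time_s: 12.3
ee_pos: [440.1, 11.3, 71.8]
ee_rot: [0.228, 0.974, 0.0, 0.0]
ft_force: [-2.1, -0.5, 4.6]
grip_width: 27.1
```

Emit:
send_rows(steps="0 0 0 0 0 0; 0 0 0 0 0 0; 0 0 0 0 0 0; 0 0 0 0 0 0; 0 0 0 0 0 0; 0 0 0 0 0 0; 0 0 0 0 0 0; 0 0 0 0 0 0", gripper=-1)

```text
time_s: 13.1
ee_pos: [439.9, 11.4, 71.2]
ee_rot: [0.228, 0.974, 0.0, 0.0]
ft_force: [0.8, 0.4, 0.2]
grip_width: 87.2
```

Emit:
send_rows(steps="0 0 -1 0 0 0; 0 0 -3 0 0 0; 0 0 -6 0 0 0; 0 0 -9 0 0 0; 0 0 -12 0 0 0; 0 0 -14 0 0 0; 0 4 -15 0 0 0; 0 8 -15 0 0 0; 0 12 -15 0 0 0; 0 15 -15 0 0 0; 0 15 -15 0 0 0")

```text
time_s: 14.2
ee_pos: [507.9, 148.6, 222.2]
ee_rot: [0.226, 0.974, 0.001, 0.001]
ft_force: [-0.6, 0.2, 0.4]
grip_width: 88.4
```

```bash
python3 q.py; python3 - <<'E'
from workcell import eyes
import cv2,numpy as np
a=eyes.snapshot("side")["img"];b=eyes.snapshot("top")["img"]
o=np.zeros((600,800,3),np.uint8)
o[:,:480]=cv2.resize(a[130:330,240:440],(480,600),interpolation=2)[:, :480] if 0 else cv2.resize(a[150:300,250:450],(480,360),interpolation=2).repeat(1,0) if 0 else 0
o[:360,:480]=cv2.resize(a[150:300,250:450],(480,360),interpolation=2);o[360:600,:600]=cv2.resize(b[105:225,245:545-0],(600,240))
cv2.imwrite("pics/c7.png",o)
E
```

```text
t 14.2 p [507.88 148.61 222.17] F [-0.6  0.2  0.4] w 88.4 
 [[-0.8975, 0.441, 0.0016], [0.441, 0.8975, 0.0013], [-0.0009, 0.0019, -1.0]]
```

View pics/c7.png

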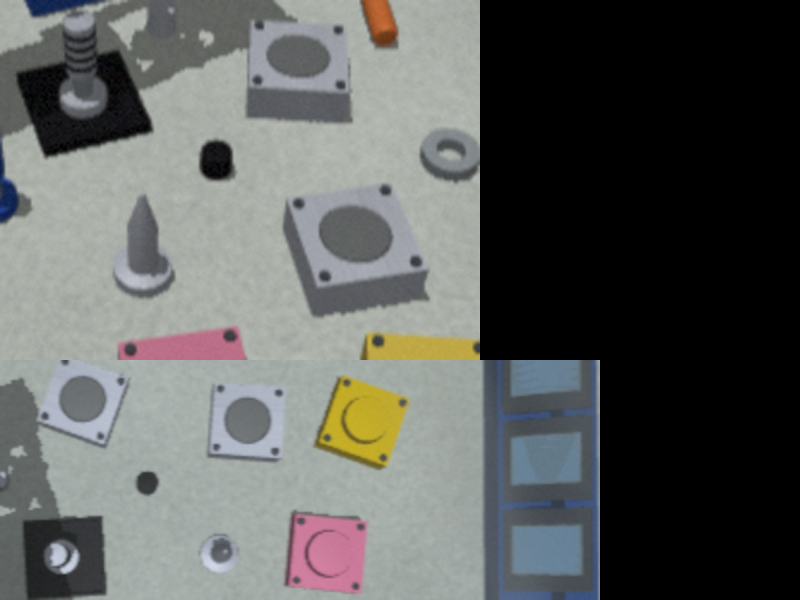

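The cap is flush (crop 355,234) and looks the same as on the neighbouring block. The pusher stands upright in its tray (crop 82,70), and the arm is clear. I'm handing the job in.

```bash
python3 -c "
from workcell import bot
print(bot.finish_job())"
```

```text
the job is handed in; nothing more can be done
None
```

The job is done and handed in at about 14 s of the 54 s allowed. I took the pusher from its tray and pressed the proud cap down to its stop. I then stood the pusher upright in its tray again, let go and moved the arm clear.

**Cap:** It came to a firm stop. The tool height held at about 107.5 mm, against about 107 expected, while the upward force rose from 9 to 25 N. The last pictures show the cap flush, like its neighbour.

**Pusher:** The last pictures show it upright in the tray, near the middle. The look-alike blocks and the mandrel are unmoved, and the last reading showed almost no force on the gripper.

**Where the checks disagreed:**
- **Camera positions:** The side camera put points about 4–10 mm off in y compared with the top camera. I used the top camera and checked the foot against the cap in the same side picture before pressing.
- **Sideways drift:** The tool moved about 1 mm sideways under the press load, with about 10 N of side force. The foot stayed well within the cap.

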